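# Uncouple the bench hitch and hold its tongue up

## Robot

A 6-joint arm with a two-finger parallel gripper is mounted at the origin on the work surface. World frame = base frame: x ahead of the robot, y to its left, z up, the work surface at z = 0. Lengths are in mm, angles in rad, forces in N, time in s.
With the tool pointing down it reaches from about 375 to 925 mm from the base axis. Payload 5.7 kg.
Tool frame: the origin (TCP) lies between the finger pads; the fingertips stand 11 mm ahead of it and the grasp point (between the pads) lies 8 mm behind it; z points along the fingers, x is the direction in which the jaws open and shut, and the axes are right-handed (so a half turn about z gives the same grasp; the last joint's range is limited). The gripper opens to 88 mm and grips with 3 to 60 N. Pads are 20 mm wide; open, the fingers measure 115 mm over their backs; the gripper's body (75 mm by 178 mm) begins 61 mm behind the grasp point.
Start: joints at [1.034, 0.359, 1.51, -0, 1.272, -0.115], TCP at [245.629, 547.38, 196.123] pointing down, gripper open.
Joint ranges: [-2.97, 2.97], [-1.01, 2.36], [0.21, 2.38], [-0.96, 4.11], [0.2, 2.71], [-2.98, 2.98]. Speed limits (rad/s): [2.39, 2.39, 3.14, 3.14, 3.14, 3.14].

## Interface

Orientations are given as a 3x3 rotation matrix whose columns are the frame's x, y, z axes.
In Python, from rig import status, optics, env gives the robot as it stands. The module is installed in compiled form; this text tells all that it offers.
- The arm moves only by the shell command python3 -m inch 'ROWS' [FORCE]. ROWS is JSON, one flat list of numbers, 7 for each row, row after row: the shift along the tool's x, y, z in mm, then the turn, a rotation vector about the tool's x, y, z in degrees, then the opening, from -1 (shut) to 1 (fully open). A call has 1 to 20 rows; each row is the pose to reach, as a shift and turn from the pose measured when the call began, along the tool's axes at that moment; what a row does not reach only later rows make up. A row lasts 1/12 s, in which the tool goes at most 41.7 mm and 7.16 degrees, less where a joint would pass 70% of its speed; a pose out of reach is approached as far as the arm can. A call with a gripper value outside its range is refused whole. The fingers move at their own pace and stop on an object; FORCE is the grip in N (left out, the last holds). Time passes only in rows, so rows that repeat a pose let the fingers close. It gives the time, the measured TCP pose, the force and the opening at its end, in the units of the state.
- status.sense(): the state, without advancing time (a new reading comes with each control period).
- optics.camera(name): name is "scene" or "top" or "wrist"; returns a dict with "image" (420x560x3 uint8, red, green, blue), "depth" (420x560 float32, mm along the optical axis (not along the pixel's ray), 0 where there is no reading), "camera_matrix" (3x3 intrinsics, pixels), "camera_from_world" (4x4, takes a point from world to camera coordinates). Camera axes: x right, y up, looking along -z (the intrinsics and any distortion apply to the point x, -y, -z); pixel columns grow to the right and rows downward; lengths in mm; the calibration is good to about 2 mm. A picture is of the moment at which its call begins.
- env.job_done(): hands the job in, once; it reports no verdict.
The state is a dict: "clock": time; "joint_pos": joint angles; "joint_vel": joint speeds; "joint_torque": joint torques, N m; "eef_pos": TCP position; "eef_rot": TCP orientation; "contact_force": force on the tool from outside, world axes, zero at the start; "wrist_torque": the same for the moment, N m; "width": finger opening in mm.
Only numpy, scipy, OpenCV 4.12 (cv2) and the standard library are available. Lean on these libraries where they do the work, as an engineer would, in place of code of your own. Each camera call takes 0.05 s, during which the arm holds its last target. There are 200 camera calls.

## Task

Lift the yellow keeper straight up out of its pocket beside the trailer coupler and leave it in the blue parts tray, so that the latch is free. Then take the red latch tab, pull it sideways away from the coupler against its spring, and lift the tongue with it off the tow ball. Finish while holding: keep your grip on it and hold the tongue up and still, with the coupler's lower rim at least 40 mm above the top of the ball; leave the jar, the spare ball and the wrench where they are.

Things in the scene. Friction and masses are not known exactly. Their poses are not given: they have to be found in the camera images.
- rig: Blue hitch rig fixed to the bench: plate 110 x 420 x 12 mm, steel tow ball (50 mm diameter, centre 80 mm up, flat underside on a thin neck) and two 118 mm high hinge cheeks 300 mm from it. Origin on the bench under the ball; z up; y points from the hinge to the ball; x points to the latch and pocket side, the way the latch is pulled. Yaw varies within 0.3 rad.
- ball_top (a point): Top of the tow ball, 105 mm above the bench.
- hinge (a point): Middle of the hinge pin at the far end of the tongue, 92 mm above the bench. The tongue swings up about the rig's x axis through this point, through at most 0.75 rad; it is free and falls if let go.
- tongue: Aluminium tongue stub (44 mm square) with the grey coupler (72 x 105 mm, top 120 mm up) over the ball; 0.9 kg in all, about 6 N to lift at the latch. Origin at the hinge; axes as the rig's when coupled; turns about x as it rises. The latch's blade locks it under the ball until pulled about 10 mm.
- rim (a point): Middle of the coupler's lower rim, directly over the neck of the ball. When coupled 68 mm above the bench (37 mm below the ball's top), 0.30 m from the hinge along y.
- latch (a joint): Spring latch, slide in m: 0 = locked (rest), 0.016 = pulled fully out along the rig's +x. Free of the ball from about 0.010. Spring: about 4 N at rest to 10 N fully out; it goes back if let go. With the keeper in place it moves only about 3 mm.
- latch_tab (a point): Middle of the top edge of the red latch tab, 118 mm above the bench when coupled, 101 mm from the ball's axis in the rig's x. The tab is an upright plate 10 mm thick in x, 30 mm wide in y, 66 mm tall; 30 mm free on its inner side to the pocket's wall, open on its outer side. Axes as the tongue's.
- keeper: Yellow loose keeper, 0.12 kg, 95 mm tall: two legs straddling the latch stem (16 x 24 mm, x by y), above them a handle plate 10 mm thick (x), 24 mm wide (y), 33 to 95 mm above its underside. Origin: centre of underside. Stands in the open steel pocket (floor 45, rim 85 mm up), 52 mm from the ball's axis in rig x; out after 40 mm straight up. Most room to grip is across the 24 mm.
- keeper_mid (a point): Middle of the keeper, 45 mm above its underside.
- tray: Blue open parts tray fixed to the bench, outside 170 x 190 x 28 mm (x, y, z), 5 mm walls and floor. Origin at the centre of its underside, axes along its sides.
- jar: Amber screw jar with white cap, 64 mm diameter, 95 mm tall, origin at the centre of its underside. Leave alone.
- spare_ball: Spare steel tow ball on its flange, 52 mm diameter, 68 mm tall, origin at the centre of its underside. Leave alone.
- wrench: Steel wrench, 190 mm long, lying flat; origin under its middle. Leave alone.
There are look-alikes about, which are no part of the job. Several things have the shape of the keeper; the one meant has the colours described above.

How it is judged (in metres and radians):
On the way, in this order (a step that is already met when the one before it is completed fails the run):
1. the keeper is out of its pocket and lies in the tray, let go (x of keeper_mid in the frame of tray between -0.08 and 0.08 m and y of keeper_mid in the frame of tray between -0.09 and 0.09 m and contact force between keeper and tray above 0.3 N and contact force between keeper and the fingers below 0.1 N), for 0.2 s.
2. the latch is pulled out at least 8 mm (value of joint latch above 0.008 m), for 0.1 s.
At the end, for the whole second after the job is handed in: Fingers hold the tongue (or its latch) still (under 0.15 rad/s), rim at least 40 mm above the ball's top, no loose thing carrying it; the keeper rests in the tray, its middle within 80 x 90 mm of the tray's centre, released and still (all of step 1 and z of rim in the frame of ball_top above 0.04 m and contact force between tongue and the fingers above 2 N and angular speed of tongue below 0.15 rad/s and contact force between tongue and keeper below 0.2 N and contact force between tongue and jar below 0.2 N and contact force between tongue and spare_ball below 0.2 N and contact force between tongue and wrench below 0.2 N and linear speed of keeper below 0.05 m/s); the arm keeps its last pose, push and grip.
It fails at once if the jar was moved more than 30 mm (distance of jar from where it was at the start of the episode above 0.03 m).
It fails at once if the spare ball was moved more than 30 mm (distance of spare_ball from where it was at the start of the episode above 0.03 m).
It fails at once if the wrench was moved more than 30 mm (distance of wrench from where it was at the start of the episode above 0.03 m).
It also fails if it takes over 58 s, if anything falls off the work surface, if the arm or the gripper's body presses on something with over 40 N, if the wrist force passes 120 N, or if a joint passes its speed limit or range.

## Working session

There is one attempt and no reset: what is moved stays moved. The work goes in short steps, Python scripts to look and compute and a shell command to move; the robot and the scene stay as the last step left them, time stands still between calls to the robot, and variables do not carry over. Pictures are saved under pics/ and viewed, about 8 in all and at most 12, crops included, and the job is handed in when it is done.

```bash
mkdir -p pics; python3 - <<'E'
from rig import status, optics
import cv2,numpy as np
s=status.sense(); print(s['clock'],np.round(s['eef_pos'],1),np.round(s['eef_rot'],3).tolist(),s['width'],s['contact_force'])
for n in ('scene','top'):
    c=optics.camera(n); cv2.imwrite(f'pics/{n}1.png',c['image'][:,:,::-1]); np.savez(f'{n}1.npz',**c)
    print(n,c['camera_matrix'].tolist(),np.round(c['camera_from_world'],3).tolist())
E
```

```text
0.0 [245.3 546.7 195.3] [[0.409, 0.912, -0.001], [0.912, -0.409, -0.002], [-0.002, -0.0, -1.0]] 87.93895587670139 [0.19389933 1.07645279 1.36477603]
scene [[414.68472135797913, 0.0, 272.7456924979896], [0.0, 414.68472135797913, 218.64771565276482], [0.0, 0.0, 1.0]] [[-0.823, 0.567, -0.002, 464.03], [-0.472, -0.683, 0.558, 248.714], [0.315, 0.46, 0.83, -1158.052], [0.0, 0.0, 0.0, 1.0]]
top [[413.4990855449515, 0.0, 280.1154717872601], [0.0, 413.4990855449515, 203.72378992061334], [0.0, 0.0, 1.0]] [[-0.0, -1.0, -0.007, 14.989], [0.995, -0.001, 0.096, -586.026], [-0.096, -0.007, 0.995, -1171.748], [0.0, 0.0, 0.0, 1.0]]
```

View pics/scene1.png

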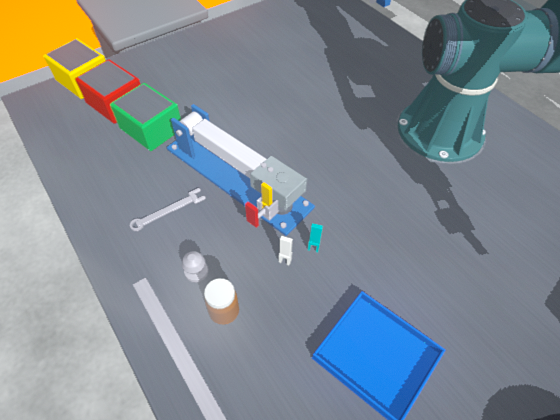

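View pics/top1.png

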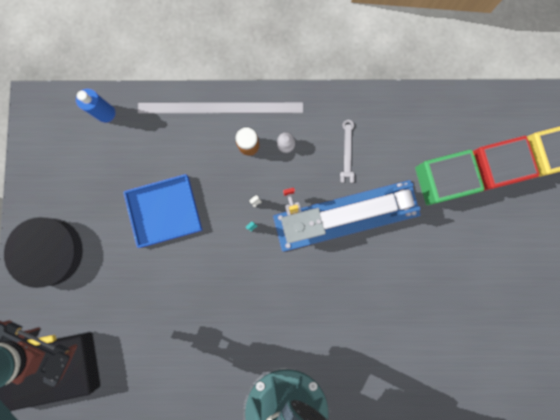

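The scene view shows the yellow keeper at (267,195) beside the red tab at (252,213). The keeper-shaped others are white (286,250) and teal (316,237), loose on the bench. The yellow one stands in the pocket and fits the description, so I'll confirm it in a crop while measuring.

```bash
cat > h.py <<'E'
import numpy as np,cv2
def pts(c,mask):
    v,u=np.nonzero(mask&(c['depth']>0)); d=c['depth'][v,u]; K=c['camera_matrix']
    p=np.stack([(u-K[0,2])/K[0,0]*d,-(v-K[1,2])/K[1,1]*d,-d,np.ones(len(d))])
    return (np.linalg.inv(c['camera_from_world'])@p)[:3].T,u,v
def hsv(c,lo,hi): return cv2.inRange(cv2.cvtColor(c['image'],cv2.COLOR_RGB2HSV),lo,hi)>0
E
python3 - <<'E'
from h import *
R={'top':{'keep':(280,198,310,216),'tab':(278,184,300,198),'tray':(118,170,205,250),'rig':(270,175,425,255)},
 'scene':{'keep':(255,178,280,210),'tab':(243,198,262,230),'tray':(305,285,450,420),'rig':(160,95,320,235)}}
C={'keep':((18,120,100),(32,255,255)),'tab':((0,130,80),(8,255,255)),'tray':((100,130,60),(125,255,255)),'rig':((100,110,40),(125,255,255))}
for n in R:
    c=dict(np.load(n+'1.npz'))
    for k,(a,b,e,f) in R[n].items():
        m=hsv(c,*C[k]); z=np.zeros_like(m); z[b:f,a:e]=1; m&=z
        p,u,v=pts(c,m)
        print(n,k,len(p),'px',u.mean().round(),v.mean().round(),'med',np.median(p,0).round(1),'p5',np.percentile(p,3,0).round(1),'p95',np.percentile(p,97,0).round(1))
        if n=='top' and k=='rig':
            q=p[abs(p[:,2]-12)<8]; r=cv2.minAreaRect(q[:,:2].astype(np.float32)); print(' rect',r)
        if k=='tray':
            q=p[abs(p[:,2]-28)<7] if n=='top' else p; r=cv2.minAreaRect(p[:,:2].astype(np.float32)); print(' rect',r, len(q))
        if n=='top' and k=='rig':
            pass
    if n=='top':
        # white tongue bar line and coupler
        m=np.zeros(c['depth'].shape,bool); m[180:250,275:420]=1
        p,u,v=pts(c,m); g=(p[:,2]>100)&(p[:,2]<126); q=p[g]; r=cv2.minAreaRect(q[:,:2].astype(np.float32)); print('tongue',r)
c=np.load('scene1.npz')['image'][160:275,200:345,::-1]; cv2.imwrite('pics/crop1.png',cv2.resize(c,None,fx=5,fy=5,interpolation=cv2.INTER_CUBIC))
E
```

```text
top keep 43 px 293.0 209.0 med [563.9 -21.6 129.6] p5 [560.5 -31.   55. ] p95 [569.3 -12.2 142.2]
top tab 49 px 289.0 191.0 med [612.1  -9.9 115.5] p5 [607.7 -20.9  82.4] p95 [619.7   3.5 119.5]
top tray 3858 px 162.0 211.0 med [567.2 362.4   5.1] p5 [4.815e+02 2.662e+02 2.000e-01] p95 [653.9 454.   28. ]
 rect ((568.0042114257812, 357.82733154296875), (170.52330017089844, 190.7729034423828), 15.6195068359375) 452
top rig 2108 px 352.0 216.0 med [ 545.4 -204.    12. ] p5 [ 466.8 -372.8    7.1] p95 [633.7  18.  117.6]
 rect ((554.7728881835938, -181.03233337402344), (109.44215393066406, 420.00274658203125), 14.515597343444824)
tongue ((584.17431640625, -167.15255737304688), (142.51766967773438, 367.44354248046875), 13.262210845947266)
scene keep 223 px 266.0 195.0 med [571.9 -13.9 114.4] p5 [562.6 -26.2  72.6] p95 [576.2  -5.3 140.5]
scene tab 45 px 254.0 212.0 med [614.1   7.6 115.4] p5 [610.  -13.7  66.5] p95 [619.7  10.  118.7]
scene tray 9407 px 379.0 357.0 med [568.5 369.4   5. ] p5 [478.1 271.5   2. ] p95 [656.7 457.5  28.1]
 rect ((561.241943359375, 363.6051330566406), (186.44581604003906, 193.72569274902344), 15.605640411376953) 9407
scene rig 3286 px 229.0 176.0 med [ 580.8 -194.2   11.6] p5 [ 474.6 -340.8    7.1] p95 [640.3  26.8 115.2]
```

View pics/crop1.png

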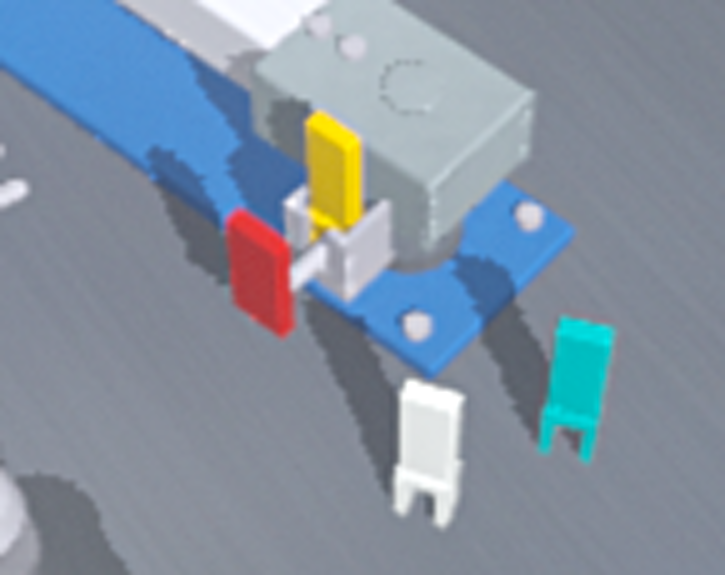

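The crop confirms it: the yellow piece stands in the steel pocket and the red tab is on its stem just outside. White and teal are the loose look-alikes. The positions are consistent:
- Rig yaw is 14.5°.
- The keeper is at about (566,-18), and the tab is 49 mm further along rig x.
- The tray is at (568,358), yaw 15.6°.

Next I'll go above the keeper.

```bash
python3 -m inch '[-384,523,-25,0,0,-38.7,1, -384,523,-25,0,0,-38.7,1, -384,523,-25,0,0,-38.7,1, -384,523,-25,0,0,-38.7,1, -384,523,-25,0,0,-38.7,1, -384,523,-25,0,0,-38.7,1, -384,523,-25,0,0,-38.7,1, -384,523,-25,0,0,-38.7,1, -384,523,-25,0,0,-38.7,1, -384,523,-25,0,0,-38.7,1, -384,523,-25,0,0,-38.7,1, -384,523,-25,0,0,-38.7,1, -384,523,-25,0,0,-38.7,1, -384,523,-25,0,0,-38.7,1, -384,523,-25,0,0,-38.7,1, -384,523,-25,0,0,-38.7,1, -384,523,-25,0,0,-38.7,1, -384,523,-25,0,0,-38.7,1, -384,523,-25,0,0,-38.7,1, -384,523,-25,0,0,-38.7,1]'
python3 - <<'E'
from h import *
from rig import status, optics
s=status.sense(); print(s['clock'],np.round(s['eef_pos'],1),np.round(s['eef_rot'],3).tolist(),np.round(s['joint_pos'],2),s['contact_force'])
c=optics.camera('wrist'); cv2.imwrite('pics/w1.png',c['image'][:,:,::-1]); np.savez('w1.npz',**c)
for k,(lo,hi) in {'keep':((18,120,100),(32,255,255)),'tab':((0,130,80),(8,255,255))}.items():
    p,u,v=pts(c,hsv(c,lo,hi)); p=p[(p[:,2]>60)&(p[:,2]<150)&(abs(p[:,0]-585)<60)&(abs(p[:,1]+10)<50)]
    if len(p):
        zt=np.percentile(p[:,2],98); q=p[p[:,2]>zt-3]; print(k,len(p),zt,q.mean(0),cv2.minAreaRect(q[:,:2].astype(np.float32)))
E
```

```text
clock: 1.77
eef_pos: [564.1, -16.4, 220.5]
eef_rot: [[-0.252, 0.968, -0.002], [0.968, 0.252, -0.001], [-0.0, -0.002, -1.0]]
contact_force: [-0.5, 1.2, -0.2]
width: 87.9
1.7667 [564.1 -16.4 220.5] [[-0.252, 0.968, -0.002], [0.968, 0.252, -0.001], [-0.0, -0.002, -1.0]] [-0.15  0.29  1.55 -0.    1.3  -1.98] [-0.47110077  1.23519296 -0.20943749]
keep 752 140.31044377910436 [569.13409476 -19.09246353 139.02329104] ((569.3264770507812, -19.123624801635742), (9.2167329788208, 23.03093147277832), 14.340975761413574)
tab 797 118.38530620484885 [615.95822059  -6.76217786 117.12537793] ((616.0623779296875, -6.934069633483887), (10.182424545288086, 28.623760223388672), 13.547472953796387)
```

View pics/w1.png

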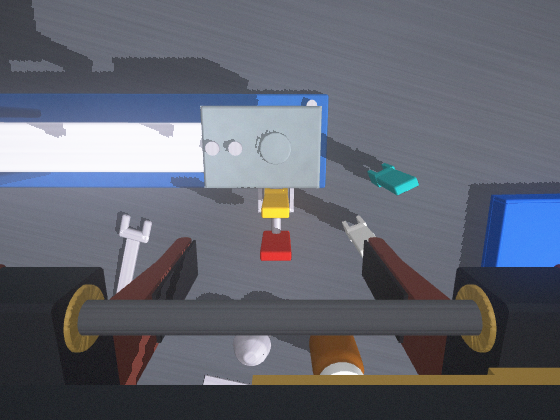

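The wrist view shows the keeper at (276,203) and the tab at (276,246). The measured sizes (9x23 and 10x29 mm) and heights (140 and 118 mm) match the description. I'll descend and grip.

```bash
python3 -m inch '[-4,6,0,0,0,0,0.6, -4,6,0,0,0,0,0.3, -4,6,25,0,0,0,0.2, -4,6,50,0,0,0,0.2, -4,6,70,0,0,0,0.2, -4,6,85,0,0,0,0.2, -4,6,95,0,0,0,0.2, -4,6,102,0,0,0,0.2, -4,6,106,0,0,0,0.2, -4,6,106,0,0,0,0.2]' 25
python3 -m inch '[0,0,0,0,0,0,-1, 0,0,0,0,0,0,-1, 0,0,0,0,0,0,-1, 0,0,0,0,0,0,-1, 0,0,0,0,0,0,-1, 0,0,0,0,0,0,-1, 0,0,0,0,0,0,-1, 0,0,0,0,0,0,-1]' 25
```

```text
clock: 2.65
eef_pos: [570.8, -18.4, 114.4]
eef_rot: [[-0.253, 0.968, -0.002], [0.968, 0.253, -0.001], [-0.0, -0.002, -1.0]]
contact_force: [-0.8, -0.3, 0.4]
width: 53.1
clock: 3.32
eef_pos: [570.8, -18.5, 114.4]
eef_rot: [[-0.253, 0.968, -0.002], [0.968, 0.253, -0.001], [-0.0, -0.002, -1.0]]
contact_force: [0.6, -0.0, 0.4]
width: 3.0
```

The width of 3 mm means the jaws closed on nothing or on an edge, so I'll look.

```bash
python3 - <<'E'
from h import *
from rig import status, optics
s=status.sense(); print(s['clock'],s['width'],np.round(s['eef_pos'],1))
ims=[]
for n in ('scene','wrist'):
    c=optics.camera(n); np.savez(n+'2.npz',**c)
    im=c['image'][:,:,::-1]
    ims.append(cv2.resize(im[130:260,190:340],(480,416)) if n=='scene' else cv2.resize(im,(320,240)))
    p,u,v=pts(c,hsv(c,(18,120,100),(32,255,255))); g=(p[:,2]>40)&(p[:,2]<160)&(abs(p[:,0]-575)<60)&(abs(p[:,1]+10)<50);p=p[g]
    if len(p): print(n,len(p),np.percentile(p,3,0),np.percentile(p,97,0))
o=np.zeros((416,800,3),np.uint8); o[:,:480]=ims[0]; o[:240,480:]=ims[1]; cv2.imwrite('pics/c2.png',o)
E
```

```text
3.3167 2.974106379015344 [570.8 -18.5 114.4]
scene 174 [562.93855015 -24.85364904  70.46443969] [576.60861118  -4.73712443 138.22472645]
wrist 1118 [562.05890477 -30.67603309  77.01995313] [570.14650111  -8.87918954 138.95701292]
```

View pics/c2.png

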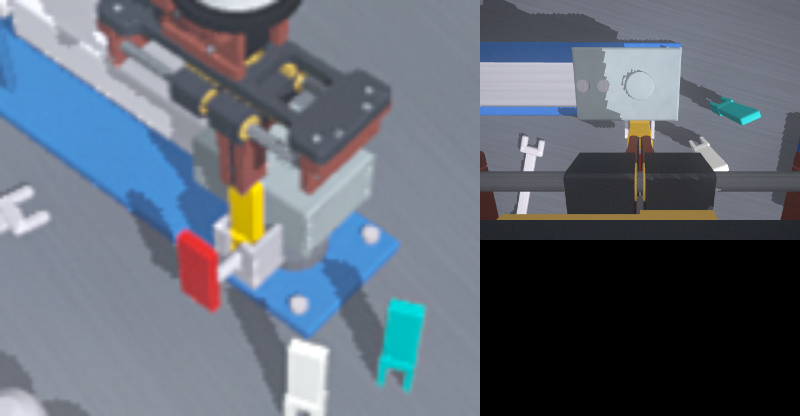

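```bash
python3 - <<'E'
from h import *
c=dict(np.load('scene2.npz'))
m=np.zeros(c['depth'].shape,bool); m[165:200,250:285]=1
p,u,v=pts(c,m)
for y in range(166,200,3):
    print(y,[ (int(U),*P.round().astype(int).tolist(),c['image'][y,U].tolist()) for U,V,P in zip(u,v,p) if V==y and U in(258,262,266,270)])
E
python3 - <<'E'
import numpy as np
for n in('scene2','wrist2','w1','top1'):
    T=np.load(''+n+'.npz')['camera_from_world']; print(n,np.linalg.inv(T)[:3,3].round(), np.linalg.inv(T)[:3,2].round(2))
E
```

```text
166 [(258, 599, 4, 240, [66, 73, 80]), (262, 595, 11, 244, [85, 89, 101]), (266, 589, 16, 245, [76, 81, 100]), (270, 579, 14, 236, [142, 126, 96])]
169 [(258, 599, 4, 232, [63, 71, 80]), (262, 597, 14, 240, [65, 71, 79]), (266, 591, 18, 240, [233, 207, 115]), (270, 582, 19, 236, [139, 140, 148])]
172 [(258, 583, -23, 187, [125, 83, 83]), (262, 596, 13, 230, [59, 68, 78]), (266, 592, 20, 234, [220, 192, 99]), (270, 587, 26, 237, [136, 144, 154])]
175 [(258, 584, -22, 178, [121, 92, 92]), (262, 579, -15, 182, [70, 64, 70]), (266, 579, -1, 196, [117, 78, 78]), (270, 566, -5, 183, [88, 62, 68])]
178 [(258, 583, -24, 166, [117, 98, 101]), (262, 579, -15, 173, [73, 65, 71]), (266, 578, -1, 186, [137, 85, 85]), (270, 566, -6, 172, [90, 65, 67])]
181 [(258, 583, -24, 157, [111, 99, 103]), (262, 579, -16, 162, [77, 63, 68]), (266, 577, -4, 173, [148, 93, 87]), (270, 565, -7, 161, [86, 64, 66])]
184 [(258, 561, -61, 93, [109, 99, 105]), (262, 580, -15, 154, [84, 64, 71]), (266, 576, -5, 162, [144, 89, 86]), (270, 565, -7, 151, [150, 90, 86])]
187 [(258, 562, -61, 83, [104, 112, 120]), (262, 57
[... 180 characters left out ...]
 (266, 576, -6, 140, [169, 126, 79]), (270, 566, -6, 133, [248, 215, 0])]
193 [(258, 543, -94, 12, [61, 104, 160]), (262, 575, -23, 112, [194, 165, 53]), (266, 572, -12, 121, [204, 174, 0]), (270, 567, -5, 125, [245, 213, 0])]
196 [(258, 548, -87, 11, [57, 101, 157]), (262, 575, -25, 98, [191, 161, 65]), (266, 572, -13, 110, [202, 173, 0]), (270, 567, -5, 115, [244, 212, 0])]
199 [(258, 580, -33, 82, [214, 214, 227]), (262, 575, -25, 88, [182, 154, 77]), (266, 572, -13, 99, [201, 171, 0]), (270, 566, -6, 102, [244, 212, 0])]
scene2 [864. 440. 823.] [0.32 0.46 0.83]
wrist2 [506. -35. 302.] [-0.24 -0.06  0.97]
w1 [499. -33. 409.] [-0.24 -0.06  0.97]
top1 [ 471.    7. 1223.] [-0.1  -0.01  1.  ]
```

```bash
python3 - <<'E'
import cv2,numpy as np
im=np.load('wrist2.npz')['image'][80:330,190:380,::-1]; cv2.imwrite('pics/c3.png',cv2.resize(im,(456,600),interpolation=cv2.INTER_CUBIC))
E
```

```text
(no output)
```

View pics/c3.png

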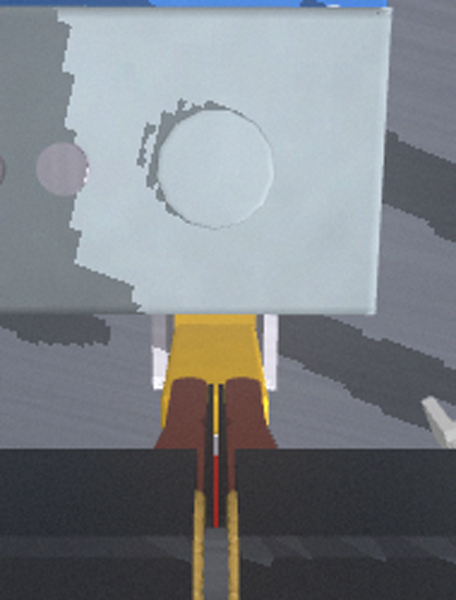

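```bash
python3 - <<'E'
from h import *
c=dict(np.load('wrist2.npz')); 
for uu in (265,270,287,295):
    m=np.zeros(c['depth'].shape,bool); m[215:275:4,uu]=1; p,u,v=pts(c,m); print(uu,[(int(b),*a.round().astype(int).tolist()) for a,b in zip(p,v)])
from rig import status
s=status.sense(); print({k:(np.round(x,3).tolist()) for k,x in s.items()})
E
```

```text
265 [(215, 567, -30, 80), (219, 567, -29, 91), (223, 567, -29, 100), (227, 567, -28, 108), (231, 567, -28, 116), (235, 567, -28, 123), (239, 562, -28, 143), (243, 562, -28, 149), (247, 563, -27, 154), (251, 562, -27, 160), (255, 562, -27, 165), (259, 562, -27, 169), (263, 561, -27, 175), (267, 540, -30, 226), (271, 541, -30, 227)]
270 [(215, 566, -26, 80), (219, 566, -26, 91), (223, 566, -26, 101), (227, 566, -25, 109), (231, 567, -25, 115), (235, 566, -25, 125), (239, 562, -26, 143), (243, 562, -25, 148), (247, 562, -25, 154), (251, 562, -25, 159), (255, 561, -25, 165), (259, 562, -25, 169), (263, 561, -25, 174), (267, 540, -29, 226), (271, 540, -29, 228)]
287 [(215, 564, -15, 80), (219, 563, -15, 90), (223, 563, -15, 100), (227, 564, -15, 108), (231, 564, -15, 116), (235, 564, -16, 123), (239, 559, -17, 144), (243, 559, -17, 150), (247, 559, -17, 155), (251, 559, -18, 160), (255, 560, -18, 164), (259, 559, -18, 170), (263, 560, -18, 174), (267, 560, -18, 178), (271, 560, -18, 181)]
295 [(215, 563, -9, 77), (219, 563, -9, 89), (223, 562, -10, 99), (227, 562, -11, 109), (231, 562, -11, 116), (235, 563, -11, 124), (239, 558, -13, 144), (243, 558, -13, 149), (247, 559, -14, 154), (251, 559, -14, 160), (255, 559, -14, 164), (259, 559, -14, 169), (263, 559, -15, 174), (267, 539, -22, 225), (271, 538, -23, 228)]
{'clock': 3.417, 'joint_pos': [-0.152, 0.405, 1.665, -0.001, 1.074, -1.978], 'joint_vel': [-0.0, 0.002, -0.001, 0.001, 0.0, 0.002], 'joint_torque': [-0.004, -50.631, -23.206, -0.044, 0.076, 0.0], 'eef_pos': [570.77, -18.445, 114.355], 'eef_rot': [[-0.253, 0.968, -0.002], [0.968, 0.253, -0.001], [-0.0, -0.003, -1.0]], 'contact_force': [-0.21, -0.031, 0.05], 'wrist_torque': [0.062, -0.013, -0.017], 'width': 0.337}
```

```bash
python3 - <<'E'
from h import *
c=dict(np.load('w1.npz')); 
for uu in (180,187,192,366,370,376,384):
    m=np.zeros(c['depth'].shape,bool); m[230:262:3,uu]=1; p,u,v=pts(c,m); print(uu,[(int(b),*a.round().astype(int).tolist()) for a,b in zip(p,v)])
E
```

```text
180 [(230, 660, -126, -2), (233, 664, -125, 0), (236, 668, -124, -1), (239, 567, -68, 249), (242, 566, -67, 254), (245, 566, -66, 257), (248, 565, -64, 263), (251, 565, -63, 266), (254, 566, -63, 268), (257, 566, -62, 270), (260, 567, -61, 272)]
187 [(230, 658, -117, -1), (233, 662, -116, -1), (236, 666, -115, 0), (239, 566, -65, 249), (242, 566, -64, 253), (245, 566, -63, 257), (248, 567, -62, 258), (251, 566, -61, 262), (254, 567, -60, 264), (260, 571, -60, 262)]
192 [(230, 656, -110, 0), (233, 661, -110, -3), (236, 663, -108, 1), (239, 668, -108, 0), (242, 567, -62, 249), (245, 567, -61, 253), (248, 568, -61, 253), (251, 569, -60, 254), (254, 571, -60, 254), (257, 572, -59, 254), (260, 574, -59, 255)]
366 [(230, 587, 93, 48), (233, 588, 90, 58), (236, 589, 89, 66), (239, 591, 88, 72), (242, 544, 25, 250), (245, 545, 25, 250), (248, 547, 25, 250), (251, 548, 25, 253), (254, 549, 25, 253), (257, 551, 26, 253), (260, 552, 26, 254)]
370 [(230, 585, 96, 52), (233, 586, 94, 60), (236, 587, 91, 70), (239, 542, 26, 250), (242, 543, 25, 253), (245, 544, 25, 255), (248, 544, 24, 259), (251, 546, 25, 258), (254, 547, 25, 260), (257, 548, 25, 260), (260, 549, 25, 261)]
376 [(230, 595, 122, -1), (233, 599, 124, -1), (236, 603, 125, -1), (239, 541, 29, 249), (242, 542, 28, 254), (245, 542, 26, 260), (248, 542, 25, 262), (251, 543, 26, 263), (254, 544, 25, 265), (257, 544, 24, 269), (260, 545, 24, 270)]
384 [(230, 593, 133, -1), (233, 597, 134, -2), (236, 601, 135, -1), (239, 605, 137, -2), (242, 541, 32, 254), (245, 541, 30, 258), (248, 541, 29, 262), (251, 542, 29, 265), (254, 542, 27, 269), (257, 542, 26, 273), (260, 543, 26, 275)]
```

Both cameras show the real fingertips at z≈143 while the reported TCP is 114. The tips are therefore 28 mm above the reported TCP instead of 11 mm below it, a constant 39 mm offset in both poses. Laterally they agree, so the jaws closed just above the keeper and I'll correct by going 40 mm lower.

```bash
python3 -m inch '[0,0,0,0,0,0,0.2, 0,0,0,0,0,0,0.2, 0,0,0,0,0,0,0.2, 0,0,0,0,0,0,0.2, 0,0,0,0,0,0,0.2, 0,0,0,0,0,0,0.2, 0,0,0,0,0,0,0.2, 0,0,0,0,0,0,0.2, 0,0,10,0,0,0,0.2, 0,0,20,0,0,0,0.2, 0,0,30,0,0,0,0.2, 0,0,36,0,0,0,0.2, 0,0,40,0,0,0,0.2, 0,0,40,0,0,0,0.2]' 25
python3 -m inch '[0,0,0,0,0,0,-1, 0,0,0,0,0,0,-1, 0,0,0,0,0,0,-1, 0,0,0,0,0,0,-1, 0,0,0,0,0,0,-1, 0,0,0,0,0,0,-1, 0,0,0,0,0,0,-1, 0,0,0,0,0,0,-1]' 25
```

```text
clock: 4.58
eef_pos: [569.6, -18.3, 72.9]
eef_rot: [[-0.253, 0.968, -0.005], [0.968, 0.253, -0.0], [0.001, -0.005, -1.0]]
contact_force: [-0.1, -0.6, 0.5]
width: 52.5
clock: 5.25
eef_pos: [569.9, -18.4, 73.2]
eef_rot: [[-0.253, 0.968, -0.004], [0.968, 0.253, -0.001], [0.001, -0.004, -1.0]]
contact_force: [-0.2, 0.2, 2.9]
width: 24.0
```

The width is 24.0, so the keeper is held. I'll lift it straight up, then carry it to the tray.

```bash
python3 -m inch '[0,0,-5,0,0,0,-1, 0,0,-12,0,0,0,-1, 0,0,-22,0,0,0,-1, 0,0,-35,0,0,0,-1, 0,0,-50,0,0,0,-1, 0,0,-70,0,0,0,-1, 0,0,-90,0,0,0,-1, 0,0,-110,0,0,0,-1, 0,0,-110,0,0,0,-1]'
python3 -m inch '[20,5,0,0,0,0,-1, 50,13,0,0,0,0,-1, 85,22,0,0,0,0,-1, 120,31,0,0,0,0,-1, 155,40,0,0,0,0,-1, 190,48,0,0,0,0,-1, 225,57,0,0,0,0,-1, 260,66,0,0,0,0,-1, 295,75,0,0,0,0,-1, 325,83,0,0,0,0,-1, 350,89,0,0,0,0,-1, 364,93,0,0,0,0,-1, 364,93,20,0,0,0,-1, 364,93,50,0,0,0,-1, 364,93,80,0,0,0,-1, 364,93,80,0,0,0,-1]'
python3 - <<'E'
from h import *
from rig import status, optics
s=status.sense(); print(s['clock'],s['width'],np.round(s['eef_pos'],1),s['contact_force'])
for n in ('scene','top'):
    c=optics.camera(n); p,u,v=pts(c,hsv(c,(18,120,100),(32,255,255))); g=(p[:,2]<180)&(abs(p[:,0]-568)<80)&(abs(p[:,1]-358)<90);p=p[g]
    print(n,len(p),np.percentile(p,3,0) if len(p) else'',np.percentile(p,97,0) if len(p) else '')
    if n=='scene': cv2.imwrite('pics/s3.png',c['image'][:,:,::-1])
E
```

```text
clock: 6.0
eef_pos: [573.4, -18.7, 188.1]
eef_rot: [[-0.253, 0.968, 0.004], [0.968, 0.253, -0.002], [-0.003, 0.003, -1.0]]
contact_force: [0.4, -0.4, -0.8]
width: 23.5
clock: 7.33
eef_pos: [567.2, 354.0, 101.0]
eef_rot: [[-0.253, 0.968, -0.006], [0.968, 0.253, -0.007], [-0.005, -0.008, -1.0]]
contact_force: [-1.2, -0.6, -2.6]
width: 24.0
7.3333 23.98465512024175 [567.2 354.  101. ] [-1.22417239 -0.64176294 -2.55892937]
scene 246 [567.24911111 347.13511747  87.04154911] [575.27701916 367.25383441 162.35940538]
top 0
```

```bash
python3 -m inch '[0,0,20,0,0,0,-1, 0,0,40,0,0,0,-1, 0,0,55,0,0,0,-1, 0,0,61,0,0,0,-1, 0,0,65,0,0,0,-1, 0,0,67,0,0,0,-1, 0,0,67,0,0,0,-1, 0,0,67,0,0,0,-1]'
python3 -m inch '[0,0,0,0,0,0,0.1, 0,0,0,0,0,0,0.3, 0,0,0,0,0,0,0.5, 0,0,0,0,0,0,0.5, 0,0,0,0,0,0,0.5, 0,0,0,0,0,0,0.5, 0,0,0,0,0,0,0.5, 0,0,-20,0,0,0,0.5, 0,0,-50,0,0,0,0.5, 0,0,-90,0,0,0,0.5, 0,0,-130,0,0,0,0.5, 0,0,-150,0,0,0,0.5]'
python3 - <<'E'
from h import *
from rig import status, optics
s=status.sense(); print(s['clock'],s['width'],np.round(s['eef_pos'],1),np.round(s['joint_pos'],2))
for n in ('scene','top'):
    c=optics.camera(n); p,u,v=pts(c,hsv(c,(18,120,100),(32,255,255))); g=(p[:,2]<180)&(abs(p[:,0]-568)<90)&(abs(p[:,1]-358)<90);p=p[g]
    print(n,len(p),np.percentile(p,3,0) if len(p) else'',np.percentile(p,97,0) if len(p) else '')
    if n=='scene': cv2.imwrite('pics/s3.png',c['image'][:,:,::-1])
E
```

```text
clock: 8.1
eef_pos: [571.5, 355.9, 40.8]
eef_rot: [[-0.252, 0.968, 0.002], [0.968, 0.252, -0.003], [-0.003, 0.002, -1.0]]
contact_force: [-0.2, -0.6, -1.0]
width: 23.7
clock: 9.1
eef_pos: [573.2, 357.3, 196.0]
eef_rot: [[-0.252, 0.968, 0.008], [0.968, 0.252, 0.0], [-0.002, 0.008, -1.0]]
contact_force: [0.4, 0.5, 1.0]
width: 66.0
9.1 65.99639550991515 [573.2 357.3 196. ] [ 0.46  0.46  1.34 -0.    1.33 -1.37]
scene 257 [567.11220991 350.02008175  24.9042865 ] [579.09428767 369.71555316 101.19707755]
top 52 [562.63987965 340.62611277  34.86146081] [571.52207647 358.6729726  102.02784912]
```

View pics/s3.png

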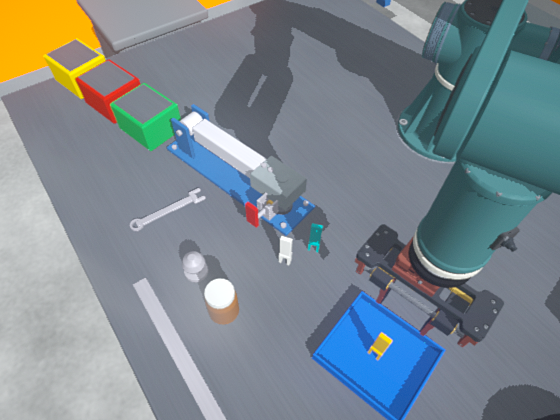

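The keeper stands in the tray at about (380,345), top at 101 mm, and has been released. Next I'll hover over the tab with the jaws along rig x, and use a 20° tilt there to check whether the 39 mm offset follows the tool axis.

```bash
python3 -m inch '[-20,-3,0,0,0,7,0.5, -50,-7,0,0,0,14,0.3, -85,-12,0,0,0,21,0.1, -120,-17,0,0,0,28,-0.1, -155,-21,0,0,0,35,-0.3, -190,-26,0,0,0,42,-0.41, -225,-31,0,0,0,49,-0.41, -260,-36,0,0,0,56,-0.41, -290,-40,0,0,0,63,-0.41, -320,-44,0,0,0,70,-0.41, -345,-48,0,0,0,77,-0.41, -358,-50,0,0,0,84,-0.41, -363,-50,0,0,0,90,-0.41, -363,-50,0,0,0,90,-0.41, -363,-50,20,0,0,90,-0.41, -363,-50,20,0,0,90,-0.41, -363,-50,20,0,0,90,-0.41]'
cat > tip.py <<'E'
from h import *
from rig import status, optics
import sys
s=status.sense(); t=np.array(s['eef_pos']); R=np.array(s['eef_rot']); print(s['clock'],s['width'],t.round(1),R.round(3).tolist(),np.round(s['joint_pos'],2))
c=optics.camera('wrist'); np.savez(sys.argv[1]+'.npz',**c); cv2.imwrite('pics/'+sys.argv[1]+'.png',c['image'][:,:,::-1])
T=np.linalg.inv(c['camera_from_world']); print('cam in tool',(R.T@(T[:3,3]-t)).round(1))
p,u,v=pts(c,hsv(c,(0,130,80),(8,255,255))); g=(p[:,2]>50)&(p[:,2]<125)&(abs(p[:,0]-616)<35)&(abs(p[:,1]+7)<40);p=p[g]
if len(p):
    q=p[p[:,2]>np.percentile(p[:,2],98)-3]; print('tab',len(p),q.mean(0),cv2.minAreaRect(q[:,:2].astype(np.float32)))
a=c['scene'] if 'scene' in c else None
E
python3 tip.py w4
python3 -m inch '[0,0,0,7,0,0,-0.41, 0,0,0,14,0,0,-0.41, 0,0,0,20,0,0,-0.41, 0,0,0,20,0,0,-0.41, 0,0,0,20,0,0,-0.41]'
python3 tip.py w5
python3 - <<'E'
from h import *
for n in ('w4','w5'):
    c=np.load(''+n+'.npz'); d=c['depth']; print(n,(d[(d>0)]).min())
E
```

```text
clock: 10.62
eef_pos: [615.9, -5.2, 174.3]
eef_rot: [[0.967, 0.255, 0.006], [0.255, -0.967, 0.002], [0.007, -0.0, -1.0]]
contact_force: [0.3, 0.5, 0.2]
width: 26.1
10.6167 26.079882702891865 [615.9  -5.2 174.3] [[0.967, 0.255, 0.006], [0.255, -0.967, 0.002], [0.007, -0.0, -1.0]] [-0.12  0.4   1.51  0.    1.23 -0.38]
cam in tool [   0.6  -68.2 -187.9]
tab 387 [616.56795003  -6.18174985 117.18571811] ((616.2913208007812, -6.179998397827148), (8.630668640136719, 28.47928810119629), 14.763564109802246)
clock: 11.08
eef_pos: [617.1, -6.8, 174.9]
eef_rot: [[0.967, 0.241, -0.079], [0.253, -0.909, 0.332], [0.008, -0.341, -0.94]]
contact_force: [-0.1, -0.3, -0.7]
width: 25.9
11.0833 25.931165385667025 [617.1  -6.8 174.9] [[0.967, 0.241, -0.079], [0.253, -0.909, 0.332], [0.008, -0.341, -0.94]] [-0.32  0.49  1.41  0.3   1.43 -0.65]
cam in tool [   0.6  -68.  -187.8]
tab 424 [616.59671801  -6.65586984 117.22586732] ((616.52392578125, -6.663858413696289), (8.620265007019043, 28.831090927124023), 14.650554656982422)
w4 50.153732
w5 50.080086
```

View pics/w5.png

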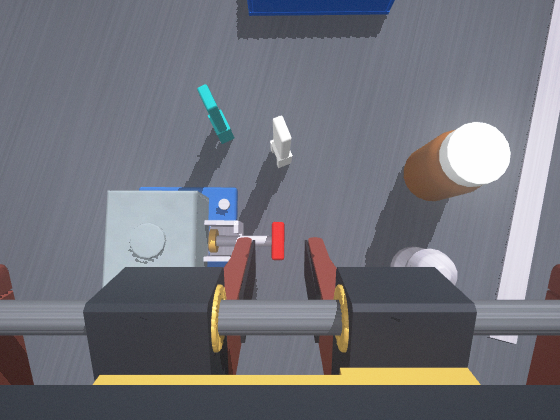

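The camera offset in the tool frame is the same in both poses, so the 39 mm offset lies along the tool axis and turns are about the reported TCP. In the picture the tab at (278,240) sits between the fingers at (240,245) and (320,245). I'll undo the tilt and descend.

```bash
python3 -m inch '[0,0,0,-7,0,0,-0.41, 0,0,0,-14,0,0,-0.41, 0,0,0,-20,0,0,-0.41, 0,0,0,-20,0,0,-0.41, 0,0,0,-20,0,0,-0.41]'
python3 -m inch '[0,0,25,0,0,0,-0.41, 0,0,50,0,0,0,-0.41, 0,0,70,0,0,0,-0.41, 0,0,85,0,0,0,-0.41, 0,0,95,0,0,0,-0.41, 0,0,105,0,0,0,-0.41, 0,0,111,0,0,0,-0.41, 0,0,114,0,0,0,-0.41, 0,0,114,0,0,0,-0.41]'
python3 tip.py w6
```

```text
clock: 11.55
eef_pos: [616.2, -2.0, 176.7]
eef_rot: [[0.965, 0.261, 0.01], [0.261, -0.965, 0.001], [0.01, 0.002, -1.0]]
contact_force: [-0.5, -0.3, 0.2]
width: 25.9
clock: 12.3
eef_pos: [617.3, -2.1, 62.5]
eef_rot: [[0.965, 0.26, 0.01], [0.26, -0.965, 0.001], [0.01, 0.002, -1.0]]
contact_force: [-0.5, -0.3, 0.6]
width: 25.9
12.3 25.90055240419584 [617.3  -2.1  62.5] [[0.965, 0.26, 0.01], [0.26, -0.965, 0.001], [0.01, 0.002, -1.0]] [-0.12  0.52  1.62  0.    1.   -0.38]
cam in tool [   0.6  -68.2 -187.9]
tab 1479 [615.07658604  -0.74640203 117.05914659] ((615.3479614257812, -1.081624984741211), (9.48986530303955, 19.647274017333984), 14.42944049835205)
```

```bash
python3 -m inch '[0,4,1,0,0,0,-0.41, 0,4,1,0,0,0,-0.41, 0,4,1,0,0,0,-1, 0,4,1,0,0,0,-1, 0,4,1,0,0,0,-1, 0,4,1,0,0,0,-1, 0,4,1,0,0,0,-1, 0,4,1,0,0,0,-1]' 45
```

```text
clock: 13.02
eef_pos: [617.1, -6.4, 62.2]
eef_rot: [[0.965, 0.26, 0.008], [0.26, -0.966, 0.0], [0.007, 0.002, -1.0]]
contact_force: [-3.6, -1.5, 5.2]
width: 10.2
```

The jaws closed to 10.2 mm on the tab. I'll pull it out along +x.

```bash
python3 -m inch '[3,0,0,0,0,0,-1, 6,0,0,0,0,0,-1, 9,0,0,0,0,0,-1, 12,0,0,0,0,0,-1, 14,0,0,0,0,0,-1, 15,0,0,0,0,0,-1, 15,0,0,0,0,0,-1, 15,0,0,0,0,0,-1]' 45; python3 tip.py w7
```

```text
clock: 13.68
eef_pos: [628.4, -3.4, 62.2]
eef_rot: [[0.966, 0.26, 0.002], [0.26, -0.966, -0.001], [0.002, 0.002, -1.0]]
contact_force: [-6.9, -4.6, 5.3]
width: 9.9
13.6833 9.909766061532478 [628.4  -3.4  62.2] [[0.966, 0.26, 0.002], [0.26, -0.966, -0.001], [0.002, 0.002, -1.0]] [-0.11  0.54  1.58 -0.    1.02 -0.38]
cam in tool [   0.6  -68.2 -187.9]
tab 1631 [627.69617137   0.75016293 117.04167385] ((627.9953002929688, 0.19479751586914062), (9.500460624694824, 23.549226760864258), 14.973228454589844)
```

Pulled about 12 mm at 8.3 N, which matches the spring. The arm sags about 3 mm under load, so I'll command a bit more x and begin the arc about the hinge.

```bash
python3 -m inch '[3,0,0,0,0,0,-1, 5,0,0,0,0,0,-1, 6,0,0,0,0,0,-1, 6,0,0,0,0,0,-1, 6,-0.5,-6,1.15,0,0,-1, 6,-1,-12,2.3,0,0,-1, 6,-1.2,-18,3.4,0,0,-1, 6,-1.2,-18,3.4,0,0,-1, 6,-1.2,-18,3.4,0,0,-1]' 50; python3 tip.py w8; python3 - <<'E'
from h import *
c=dict(np.load('w8.npz')); p,u,v=pts(c,np.ones(c['depth'].shape,bool))
# coupler top: grey points left of tab
R=np.array([[.968,.2505],[-.2505,.968]]); q=(p[:,:2]-np.array([569.3,-19.1]))@R.T; q[:,0]+=52
g=(abs(q[:,0])<30)&(abs(q[:,1])<60)&(p[:,2]>110)&(p[:,2]<230)
for lo in range(-60,60,15):
    k=g&(q[:,1]>lo)&(q[:,1]<lo+15); print(lo,k.sum(),np.median(p[k,2]) if k.any() else '')
E
```

```text
clock: 14.48
eef_pos: [629.5, -1.6, 78.7]
eef_rot: [[0.966, 0.259, -0.021], [0.259, -0.964, 0.055], [-0.006, -0.059, -0.998]]
contact_force: [-8.3, -3.7, -3.5]
width: 9.5
14.4833 9.47766342025087 [629.5  -1.6  78.7] [[0.966, 0.259, -0.021], [0.259, -0.964, 0.055], [-0.006, -0.059, -0.998]] [-0.15  0.53  1.54  0.06  1.1  -0.44]
cam in tool [   0.6  -68.2 -187.8]
tab 492 [627.42792655  10.16533837 123.00916159] ((627.0193481445312, 9.750288963317871), (9.397302627563477, 1.6159440279006958), 19.548242568969727)
-60 1114 129.17191852254393
-45 1951 129.93015850561224
-30 8 131.76348471094101
-15 1683 132.18124303288886
0 2784 132.6669296506621
15 2719 132.94261232617228
30 2407 132.79608350831975
45 0
```

The coupler is rising (top at 132 mm against 120) at a low force, so the blade is clear. It lags the TCP by about 4 mm, which may be tab slip. I'll continue at full grip and check as I go.

```bash
cat > cup.py <<'E'
from h import *
import sys
for n in sys.argv[1:]:
    c=dict(np.load(n+'.npz')); p,u,v=pts(c,np.ones(c['depth'].shape,bool))
    R=np.array([[.968,.2505],[-.2505,.968]]); q=(p[:,:2]-np.array([569.3,-19.1]))@R.T; q[:,0]+=52
    g=(abs(q[:,0])<28)&(q[:,1]>-25)&(q[:,1]<35)&(p[:,2]>105)&(p[:,2]<260)
    b=np.polyfit(q[g,1],p[g,2],1); g2=g&(abs(np.polyval(b,q[:,1])-p[:,2])<4); b=np.polyfit(q[g2,1],p[g2,2],1); print(n,'coupler top z over ball %.1f slope %.3f'%(b[1],b[0]))
E
python3 -m inch '[2,-0.7,-9,1.7,0,0,-1, 3,-1.2,-18,3.4,0,0,-1, 3,-1.5,-27,5.2,0,0,-1, 3,-1.4,-36,6.9,0,0,-1, 3,-1.1,-45,8.6,0,0,-1, 3,-1.1,-45,8.6,0,0,-1, 3,-1.1,-45,8.6,0,0,-1]' 60; python3 tip.py w9; python3 cup.py w7 w8 w9
```

```text
clock: 15.12
eef_pos: [629.6, -2.7, 122.5]
eef_rot: [[0.966, 0.251, -0.066], [0.259, -0.945, 0.199], [-0.012, -0.209, -0.978]]
contact_force: [-8.5, -0.9, -2.4]
width: 9.8
15.1167 9.81372003927378 [629.6  -2.7 122.5] [[0.966, 0.251, -0.066], [0.259, -0.945, 0.199], [-0.012, -0.209, -0.978]] [-0.23  0.52  1.46  0.19  1.28 -0.56]
cam in tool [   0.6  -68.1 -187.8]
tab 52 [627.41343124  11.2607934  123.49336731] ((627.1192626953125, 11.177139282226562), (9.097062110900879, 1.4044348001480103), 8.60368824005127)
w7 coupler top z over ball 117.1 slope -0.064
w8 coupler top z over ball 133.3 slope -0.006
w9 coupler top z over ball 177.7 slope 0.051
```

Coupler height now tracks the TCP: both have risen about 60 mm. I'll continue to about 0.33 rad, slowing at the end.

```bash
python3 -m inch '[3,-0.7,-9,1.7,0,0,-1, 3,-1.2,-18,3.4,0,0,-1, 3,-1.5,-27,5.2,0,0,-1, 3,-1.4,-33,6.3,0,0,-1, 3,-1.4,-37,7,0,0,-1, 3,-1.3,-39,7.4,0,0,-1, 3,-1.3,-39,7.4,0,0,-1, 3,-1.3,-39,7.4,0,0,-1, 3,-1.3,-39,7.4,0,0,-1, 3,-1.3,-39,7.4,0,0,-1, 3,-1.3,-39,7.4,0,0,-1]' 60; python3 tip.py w10; python3 cup.py w10
python3 - <<'E'
from h import *
from rig import optics,status
s=status.sense(); print(s['clock'],np.round(s['contact_force'],1),s['width'],np.abs(s['joint_vel']).max())
c=optics.camera('scene'); cv2.imwrite('pics/s11.png',c['image'][:,:,::-1]); np.savez('s11.npz',**c)
p,u,v=pts(c,hsv(c,(18,120,100),(32,255,255))); g=(p[:,2]<180)&(abs(p[:,0]-568)<90)&(abs(p[:,1]-358)<90);p=p[g]; print('keeper',len(p),np.percentile(p,3,0).round(),np.percentile(p,97,0).round())
p,u,v=pts(c,hsv(c,(0,130,80),(8,255,255))); g=(p[:,2]>50)&(abs(p[:,0]-620)<50)&(abs(p[:,1])<60);p=p[g]; print('tab',len(p),np.percentile(p,3,0).round(),np.percentile(p,97,0).round())
# tongue bar top: angle
p,u,v=pts(c,np.ones(c['depth'].shape,bool)); R=np.array([[.968,.2505],[-.2505,.968]]); q=(p[:,:2]-np.array([569.3,-19.1]))@R.T; q[:,0]+=52
for lo in range(-300,60,20):
    k=(abs(q[:,0]-3)<15)&(q[:,1]>lo)&(q[:,1]<lo+20)&(p[:,2]>60); print(lo+10,k.sum(),np.median(p[k,2]).round(1) if k.any() else '',end=' | ')
E
```

```text
clock: 16.08
eef_pos: [631.2, -8.2, 159.3]
eef_rot: [[0.965, 0.239, -0.104], [0.26, -0.911, 0.319], [-0.019, -0.335, -0.942]]
contact_force: [-9.9, 0.0, -2.3]
width: 9.7
16.0833 9.676209223565671 [631.2  -8.2 159.3] [[0.965, 0.239, -0.104], [0.26, -0.911, 0.319], [-0.019, -0.335, -0.942]] [-0.3   0.54  1.37  0.28  1.44 -0.63]
cam in tool [   0.6  -68.  -187.8]
w10 coupler top z over ball 214.2 slope -0.055
16.1333 [-9.6 -0.  -3.9] 9.939262979271295 0.002758229931682683
keeper 257 [566. 350.  25.] [579. 370. 101.]
tab 78 [625. -17. 160.] [637.   7. 215.]
-290 18 110.2 | -270 5 93.7 | -250 3 129.2 | -230 0  | -210 0  | -190 0  | -170 0  | -150 0  | -130 0  | -110 39 178.1 | -90 7 185.9 | -70 71 194.2 | -50 81 200.7 | -30 77 210.0 | -10 133 214.1 | 10 280 105.0 | 30 226 188.0 | 50 0  |
```

View pics/s11.png

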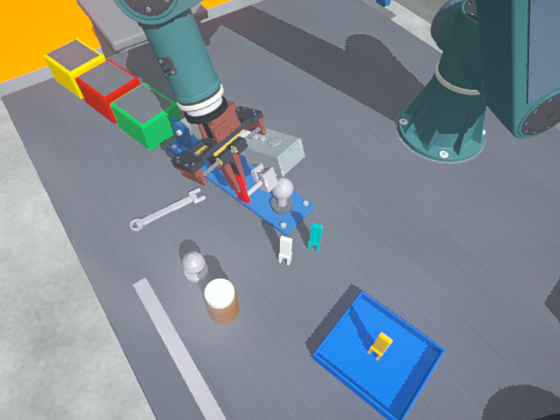

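The tongue is up and the ball is exposed at (283,190). The fingers hold the tab at (243,190), the keeper stands in the tray, and the jar, spare ball and wrench are untouched. The coupler top is at about 212 mm, so the rim is about 55 mm above the ball. Joint speeds are under 0.003 rad/s, so I'm handing in.

```bash
python3 -c "
from rig import env,status
print(env.job_done()); s=status.sense(); print(s['clock'],s['eef_pos'],s['width'],s['contact_force'])"
```

```text
the job is handed in; nothing more can be done
None
the job is handed in; nothing more can be done
```

I lifted the yellow keeper straight up out of its pocket and released it in the blue tray. I then pulled the red latch tab out about 13–15 mm and lifted the tongue about 0.33 rad about its hinge. The job was handed in while still holding the tab, at about 16 s; no verdict is reported.

**Last checks:**
- **Tongue:** the coupler's top was at about 212 mm, which puts the rim roughly 55 mm above the ball. The rim height is worked out from the coupler's size, not seen directly.
- **Grip:** the jaws were at about 9.8 mm on the 10 mm tab, with an outside force of about 10 N and joint speeds under 0.003 rad/s.
- **Keeper:** it was standing still near the tray's centre, top at 101 mm.
- **Other things:** the jar, spare ball and wrench looked unmoved by eye in the last picture; I did not measure them.

**What disagreed:**
- **Fingertip height:** the real fingertips sit about 28 mm above the reported TCP, not 11 mm below it as stated. My first close therefore shut just above the keeper without touching it, and I went 40 mm lower to grip it.
- **Lag at the start of the lift:** one early coarse reading had the coupler about 4 mm behind the tool. Later heights tracked the tool within about 1 mm.
- **Wrist-camera slope:** the coupler's slope from the wrist depth was unreliable. I relied on the heights and on the scene view's slope of about 0.36.

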